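# Sift the undersized tablets out of the batch

### The arm

A 6-joint arm with a two-finger parallel gripper is mounted at the origin on the work surface; the furniture and walls round the work are solid. World frame = base frame: x ahead of the robot, y to its left, z up, the work surface at z = 0. Lengths are in m, angles in degrees, forces in N, time in s.
With the tool pointing down it reaches from about 0.325 to 0.9 m from the base axis. Payload 6.1 kg.
Tool frame: the origin (TCP) lies at the very end of the fingers, on their centre line; the grasp point (between the pads) lies pinch_z behind it (pinch_z is the distance from the TCP to the grasp point, in m); z points along the fingers, y is the line along which they close (so a half turn about z gives the same grasp; the last joint's range is limited). The gripper opens to 85 mm and grips with 20 to 120 N. Pads are 22 mm wide; open, the fingers measure 114 mm over their backs; the gripper's body (76 mm by 85 mm) begins 54 mm behind the grasp point. The pads swing forward as they close: fully open they stand 13 mm farther back than shut.
Start: joints at [-78.043, 12.628, 87.462, -0, 79.91, -7.225], TCP at [0.205, -0.59, 0.231] pointing down, gripper open.
Joint ranges: [-170.65, 170.65], [-52.31, 119.04], [5.05, 147.46], [-71.25, 251.25], [11.57, 151.72], [-153.62, 153.62]. Speed limits (degrees/s): [147.25, 147.25, 172.46, 180, 180, 180].

### API

Orientations are given as [roll, pitch, yaw] about the fixed x, y, z axes, in that order (R = Rz(yaw) Ry(pitch) Rx(roll)).
In Python, from plant import get_state, get_image, camera_model, sign_off, look_for, pinch_z gives the robot as it stands.
- The arm moves only by the tool apply_moves, never from a script. Its argument "motion" is a list of rows, each a list of 3 entries, a list of its own where there are three numbers: the opening, from 0 (shut) to 1 (fully open), then the shift along the world's x, y, z in m, then the turn about the world's z in rad. In form: [[gripper, [dx, dy, dz], twist], ...]. A call has 1 to 20 rows; each row is the pose to reach, as a shift and turn from the pose commanded when the call began; what a row does not reach only later rows make up. A row lasts 1/12 s, in which the tool goes at most 41.7 mm and 7.16 degrees, less where a joint would pass 70% of its speed; a pose out of reach is approached as far as the arm can. A call with a gripper value outside its range is refused whole. The fingers move at their own pace and stop on an object; "grip_force" is the grip in N (left out, the last holds). Time passes only in rows, so rows that repeat a pose let the fingers close. It gives the time, the measured TCP pose, the force, the opening and the grip force at its end, in the units of the state.
- get_state(): the state, without advancing time (a new reading comes with each control period).
- get_image(name): name is "scene" or "top" or "wrist"; returns the picture (400x640x3 uint8, red, green, blue); there is no depth.
- camera_model(name): a dict with "K" (3x3 intrinsics, pixels), "R" (3x3) and "t" (3): a world point X has camera coordinates R X + t; the wrist camera has in their place "hand_eye" (4x4, takes a point from camera to tool coordinates, whose origin is the TCP and whose axes are the flange's). Camera axes: x right, y down, z forward; pixel columns grow to the right and rows downward; lengths in m; the calibration is good to about 2 mm. A picture is of the moment at which its call begins: read the wrist's pose just before it. camera_model takes no time and is no camera call.
- sign_off(): hands the job in; it is judged then, once.
Trained networks look in the newest picture that a camera, given by its name, has taken for a name from the list of things; names that differ only in an ending like _2 or _b are one class to them, and where a whole thing is asked for, a point or a joint stands for the part that bears it (a point fixed in the world has none). Each returns a list of dicts, best first, with "p" (0 to 1); they miss things now and then, are a little off and sometimes report something else, mostly with a low value. They report only what shows in the picture. A call takes as long as a camera call. They do not tell look-alikes from the thing itself.
- look_for(camera, name): "extent" ([left, top, width, height] in pixels, round what is visible of it).
The state is a dict: "time": time; "joint_positions": joint angles; "joint_vel": joint speeds; "joint_efforts": joint torques, N m; "tcp_pos": TCP position; "eef_rot": TCP orientation; "ft_force": force on the tool from outside, world axes, zero at the start; "ft_torque": the same for the moment, N m; "width": finger opening in m; "finger_force": force on a finger pad.
Only numpy, scipy, OpenCV 4.12 (cv2) and the standard library are available. Lean on these libraries where they do the work, as an engineer would, in place of code of your own. Each camera call takes 0.05 s, during which the arm holds its last target. There are 200 camera calls.

### The job

The pressed spice tablets in the hand sieve are of two sizes: hold the sieve by its wooden grip over the beech tray and shake it from side to side, keeping it roughly level, until all four small red tablets have dropped through into the tray and the three large yellow ones are left in the sieve. Then set the sieve back down gently, flat and fully on its cork mat, and let go. Do not touch the tablets with the fingers, and leave the jar, the tape roll and the stamp where they are.

Things in the scene. Friction and masses are not known exactly. Their poses are not given: they have to be found in the camera images.
- tray: shallow open beech collecting tray, loose, 0.95 kg, 321 (its x) x 430 (its y) x 62 mm high; walls 12 mm, floor 6 mm thick; inside 296 x 406 mm. Origin: centre of its underside.
- mat: fixed flat square cork mat with a black rim, 220 x 220 x 4 mm, lying on the table, on which the sieve stands. Origin: centre of its underside, sides along its x and y.
- sieve: hand sieve: loose rectangular aluminium frame, 142 mm (its x) x 162 mm (its y) over the rim, 130 x 153 mm inside, about 0.35 kg empty, with a bail handle; the rim is 53 mm above its underside. Two rubber runners 6 mm high carry it. Origin: centre of the underside of the runners, z up.
- sieve_floor (a point): centre of the top of the sieve's floor, 10 mm above its underside: four flat steel slats 15 mm wide along the sieve's x (centres at y = -48, -16, 16, 48 mm), 17 mm slots between them and beside the walls. Tablets ride along below 1.5 m/s2, slip sideways above 3 m/s2: quick 40-60 mm strokes along the sieve's y, each about 0.25 s, bring the small ones over the slots.
- sieve_grip (a point): centre of the sieve's dark wooden grip bar, 110 mm above the sieve's underside, over its middle. The bar is 106 mm long along the sieve's x, 14 mm thick along its y, 24 mm high; it is held up by two wires at each end, with free space below and beside it. Take it from above with the fingers closing along the sieve's y.
- jar: bystander: small glass jar with cork-coloured cap, 49 mm across, 76 mm high, loose. Origin: centre of its underside.
- tape: bystander: roll of brown paper tape lying flat, 75 mm across, 19 mm high, loose. Origin: centre of its underside.
- ink_stamp: bystander: wooden hand stamp with a knob, 30 x 60 x 68 mm high, loose. Origin: centre of its underside.
- small_0: small undersized pressed spice tablet, dark red disc 13 mm across, 8 mm thick, 10 g; starts lying on a slat of the sieve. Origin: centre of its lower face.
- small_1: small undersized pressed spice tablet, dark red disc 13 mm across, 8 mm thick, 10 g; starts lying on a slat of the sieve. Origin: centre of its lower face.
- small_2: small undersized pressed spice tablet, dark red disc 13 mm across, 8 mm thick, 10 g; starts lying on a slat of the sieve. Origin: centre of its lower face.
- small_3: small undersized pressed spice tablet, dark red disc 13 mm across, 8 mm thick, 10 g; starts lying on a slat of the sieve. Origin: centre of its lower face.
- large_0: large full-size pressed spice tablet, ochre yellow disc 32 mm across, 18 mm thick, 20 g; starts on the sieve's floor and cannot pass its slots. Origin: centre of its lower face.
- large_1: large full-size pressed spice tablet, ochre yellow disc 32 mm across, 18 mm thick, 20 g; starts on the sieve's floor and cannot pass its slots. Origin: centre of its lower face.
- large_2: large full-size pressed spice tablet, ochre yellow disc 32 mm across, 18 mm thick, 20 g; starts on the sieve's floor and cannot pass its slots. Origin: centre of its lower face.
Mind the look-alikes: they are no part of the job. There is more than one size of the sieve; the one meant has the size given above.

How it is judged:
By the outcome, as a careful person would: the job done as asked, in the order asked, and still so for the second after the job is handed in, with the robot touching nothing.
It also fails if it takes over 61 s, if anything falls off the work surface, if the arm or the gripper's body presses on something with over 40 N, if the wrist force passes 120 N, or if a joint passes its speed limit or range.

## Working session

There is one attempt and no reset: what is moved stays moved. The work goes in short steps, Python scripts to look and compute and a tool call to move; the robot and the scene stay as the last step left them, time stands still between calls to the robot, and variables do not carry over. Pictures are saved under pics/ and viewed, at most 10 in all, crops included, and the job is handed in when it is done.

Besides the shell and the picture viewer there is one more tool, called after "Emit:" by a JSON object that holds its "op" and its "data". apply_moves: Moves the arm, as the interface text tells. Its arguments: {"type":"object","properties":{"motion":{"type":"array"},"grip_force":{"type":"number"}},"required":["motion"]}

```bash
mkdir -p pics
cat > h.py <<'E'
import numpy as np,cv2
from plant import *
def snap(c,n):
    im=get_image(c); cv2.imwrite(f'pics/{n}.png',im[:,:,::-1]); return im
def ray(c,u,v,z):
    m=camera_model(c);R=np.array(m['R']);t=np.array(m['t']);K=np.array(m['K'])
    d=R.T@np.linalg.solve(K,[u,v,1]);o=-R.T@t
    return o+d*(z-o[2])/d[2]
def proj(c,X):
    m=camera_model(c);p=np.array(m['K'])@(np.array(m['R'])@np.array(X)+np.array(m['t']));return p[:2]/p[2]
E
python3 - <<'E'
from h import *
s=get_state();print({k:np.round(v,3).tolist() for k,v in s.items()},pinch_z)
snap('top','top1');snap('scene','scene1')
for n in ['tray','mat','sieve','sieve_grip','jar','tape','ink_stamp']:
  print(n,[(np.round(d['extent']).tolist(),round(d['p'],2)) for d in look_for('top',n)][:4],[(np.round(d['extent']).tolist(),round(d['p'],2)) for d in look_for('scene',n)][:4])
E
```

```text
{'time': 0.0, 'joint_positions': [-78.043, 12.677, 87.524, -0.001, 79.91, -7.225], 'joint_vel': [-0.013, 0.075, -0.092, -0.066, 0.008, 0.018], 'joint_efforts': [-0.002, -49.691, -38.94, -0.0, 0.011, 0.0], 'tcp_pos': [0.205, -0.59, 0.23], 'eef_rot': [-179.89, -0.013, 19.183], 'ft_force': [-0.102, -0.526, 0.057], 'ft_torque': [-0.012, 0.043, 0.015], 'finger_force': 0.0, 'width': 0.086} 0.0187
tray [([361.0, 162.0, 135.0, 110.0], 0.63)] [([299.0, 132.0, 145.0, 94.0], 0.96)]
mat [([240.0, 178.0, 69.0, 72.0], 0.84)] [([232.0, 243.0, 111.0, 66.0], 0.86)]
sieve [([181.0, 212.0, 48.0, 51.0], 0.77), ([246.0, 188.0, 52.0, 45.0], 0.75)] [([232.0, 298.0, 66.0, 74.0], 0.78), ([244.0, 218.0, 84.0, 74.0], 0.65)]
sieve_grip [([243.0, 190.0, 58.0, 44.0], 0.97), ([184.0, 217.0, 44.0, 42.0], 0.72)] [([232.0, 302.0, 67.0, 69.0], 0.84), ([244.0, 220.0, 85.0, 78.0], 0.59)]
jar [([282.0, 256.0, 15.0, 12.0], 0.77), ([242.0, 190.0, 56.0, 42.0], 0.24)] [([345.0, 247.0, 20.0, 32.0], 0.92), ([281.0, 253.0, 15.0, 12.0], 0.5), ([244.0, 216.0, 85.0, 80.0], 0.28)]
tape [([244.0, 251.0, 20.0, 23.0], 0.68)] [([319.0, 290.0, 31.0, 31.0], 0.7)]
ink_stamp [([283.0, 159.0, 17.0, 15.0], 0.63)] [([248.0, 215.0, 14.0, 28.0], 0.77)]
```

View pics/top1.png

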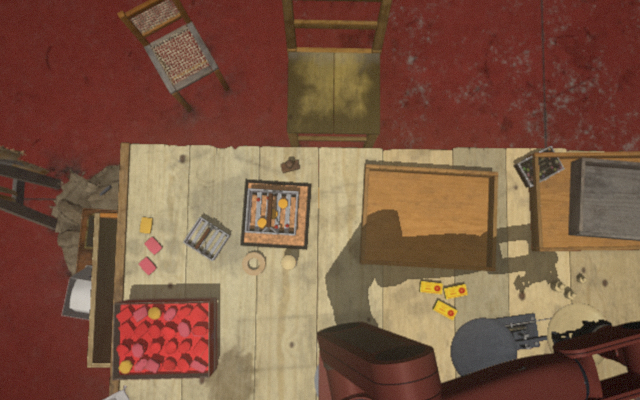

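View pics/scene1.png

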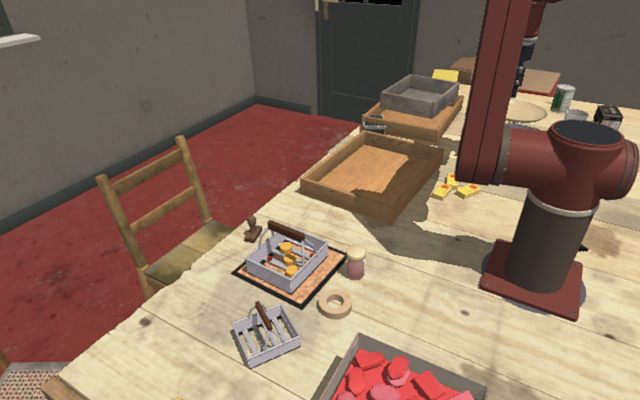

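The sieve with tablets stands on the mat at top-view pixel (272,212). The smaller look-alike is at (207,238) and the tray at (429,217). I'll zoom in for precise points.

Run:
```python
from h import *
im=cv2.imread('pics/top1.png')
cv2.imwrite('pics/crop1.png',cv2.resize(im[150:280,230:320],None,fx=6,fy=6,interpolation=cv2.INTER_CUBIC)[:600] if 0 else cv2.resize(im[170:260,232:322],None,fx=6.6,fy=6.6,interpolation=cv2.INTER_CUBIC))
print('mat',ray('top',274.5,214,0.0).round(3),'tray',[ray('top',*p,.062).round(3) for p in [(364,164),(498,171),(495,272),(360,264)]])
for p in [(246,180),(311,182),(306,249),(241,246)]: print(ray('top',*p,.004).round(3))
print('jar',ray('top',289,262,.076),'tape',ray('top',254,262,.019),'stamp',ray('top',291,166,.068))
```

```text
mat [0.532 0.253 0.   ] tray [array([ 0.692, -0.037,  0.062]), array([ 0.675, -0.47 ,  0.062]), array([ 0.351, -0.454,  0.062]), array([ 0.372, -0.025,  0.062])]
[0.643 0.349 0.004]
[0.639 0.134 0.004]
[0.418 0.147 0.004]
[0.425 0.36  0.004]
jar [0.37676798 0.19762081 0.076     ] tape [0.37410772 0.31412802 0.019     ] stamp [0.68085931 0.19693973 0.068     ]
```

View pics/crop1.png

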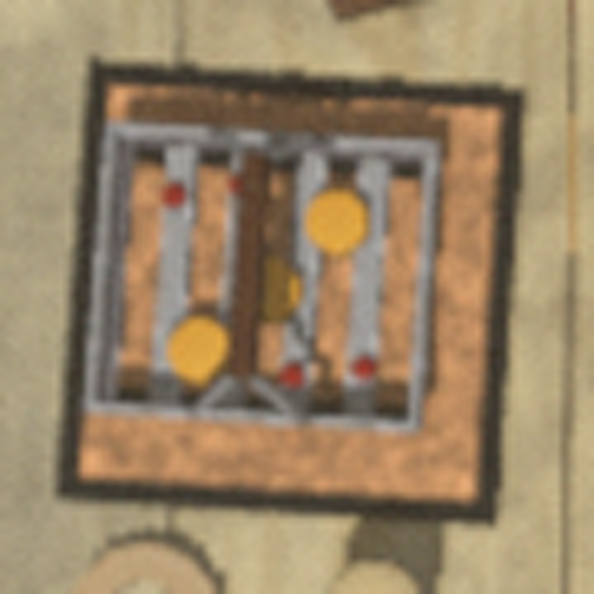

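Run:
```python
from h import *
f=lambda x,y,z: ray('top',232+(x+.5)/6.6-.5,170+(y+.5)/6.6-.5,z)
A=[f(*p,.057) for p in [(113,128),(437,143),(418,425),(90,405)]]
print(np.round(A,4),np.mean(A,0))
for i in range(4):
  d=A[(i+1)%4]-A[i];print(np.linalg.norm(d),np.degrees(np.arctan2(d[1],d[0])))
a,b=f(258,152,.126),f(241,378,.126);d=a-b
print('bar',a,b,(a+b)/2,np.linalg.norm(d),np.degrees(np.arctan2(d[1],d[0])))
M=[f(*p,.004) for p in [(94,62),(522,92),(494,520),(60,493)]];print('mat',np.mean(M,0))
for i in range(4):
  d=M[(i+1)%4]-M[i];print(np.linalg.norm(d),np.degrees(np.arctan2(d[1],d[0])))
```

```text
[[0.6068 0.3312 0.057 ]
 [0.6015 0.1746 0.057 ]
 [0.4649 0.1816 0.057 ]
 [0.4728 0.339  0.057 ]] [0.53648301 0.25660515 0.057     ]
0.1567117792748286 -91.94985904334432
0.13676836594104216 177.06399849797998
0.15762792224119804 87.12506239884948
0.1342425452680306 -3.3368902886450593
bar [0.58805445 0.25388715 0.126     ] [0.48351659 0.25957486 0.126     ] [0.53578552 0.256731   0.126     ] 0.10469247755405829 -3.1142876865261107
mat [0.53278844 0.24776933 0.004     ]
0.21488701452728895 -93.30292345878416
0.21460607948847812 177.05301661254583
0.21533434267620427 87.0292984687541
0.2158523515032425 -3.0668178788251192
```

Emit:
{"op": "apply_moves", "data": {"motion": [[1, [0.331, 0.847, 0.0], -0.387], [1, [0.331, 0.847, 0.0], -0.387], [1, [0.331, 0.847, 0.0], -0.387], [1, [0.331, 0.847, 0.0], -0.387], [1, [0.331, 0.847, 0.0], -0.387], [1, [0.331, 0.847, 0.0], -0.387], [1, [0.331, 0.847, 0.0], -0.387], [1, [0.331, 0.847, 0.0], -0.387], [1, [0.331, 0.847, 0.0], -0.387], [1, [0.331, 0.847, 0.0], -0.387], [1, [0.331, 0.847, 0.0], -0.387], [1, [0.331, 0.847, 0.0], -0.387], [1, [0.331, 0.847, 0.0], -0.387], [1, [0.331, 0.847, 0.0], -0.387], [1, [0.331, 0.847, 0.0], -0.387], [1, [0.331, 0.847, 0.0], -0.387], [1, [0.331, 0.847, 0.0], -0.387], [1, [0.331, 0.847, 0.0], -0.387], [1, [0.331, 0.847, 0.0], -0.387], [1, [0.331, 0.847, 0.0], -0.387]]}}

```text
time: 2.47
tcp_pos: [0.509, 0.1882, 0.2315]
eef_rot: [-180.0, -0.0, -3.0]
ft_force: [0.6, -0.5, 0.4]
width: 0.085
finger_force: 0.0
```

Emit:
{"op": "apply_moves", "data": {"motion": [[1, [0.027, 0.069, 0.0], 0], [1, [0.027, 0.069, 0.0], 0], [1, [0.027, 0.069, 0.0], 0], [1, [0.027, 0.069, 0.0], 0], [1, [0.027, 0.069, 0.0], 0]]}}

```text
time: 2.88
tcp_pos: [0.5353, 0.2546, 0.2309]
eef_rot: [180.0, 0.0, -3.0]
ft_force: [0.2, -0.9, 0.4]
width: 0.0857
finger_force: 0.0
```

Run:
```python
from h import *
s=get_state();print(s['tcp_pos'],s['eef_rot'])
snap('wrist','w1')
m=camera_model('wrist');print({k:np.round(v,4).tolist() for k,v in m.items() if k in('K','hand_eye')})
```

```text
[0.53530777 0.2545813  0.23090979] [ 1.79954213e+02  4.73133166e-02 -2.95935875e+00]
{'K': [[329.394, 0.0, 316.5679], [0.0, 329.394, 195.2505], [0.0, 0.0, 1.0]], 'hand_eye': [[-0.001, -0.9663, -0.2574, 0.0639], [1.0, -0.0012, 0.0004, 0.0009], [-0.0007, -0.2574, 0.9663, -0.1435], [0.0, 0.0, 0.0, 1.0]]}
```

View pics/w1.png

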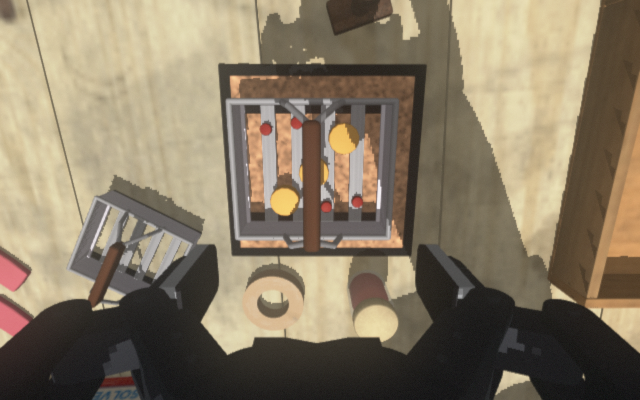

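The bar runs from about (313,122) to (313,250), upright in the picture, so the yaw matches. I'll compute its position from these pixels.

```bash
cat >> h.py <<'E'
from scipy.spatial.transform import Rotation as Ro
def wray(u,v,z,s):
    m=camera_model('wrist');H=np.array(m['hand_eye']);R=Ro.from_euler('xyz',s['eef_rot'],degrees=True).as_matrix()
    d=R@H[:3,:3]@np.linalg.solve(np.array(m['K']),[u,v,1]);o=R@H[:3,3]+s['tcp_pos'];return o+d*(z-o[2])/d[2]
E
python3 - <<'E'
from h import *
s=get_state()
a,b=wray(313,122,.126,s),wray(313,250,.126,s);print(a,b,(a+b)/2,np.linalg.norm(a-b))
R=[wray(*p,.057,s) for p in [(226,100),(399,99),(394,239),(233,242)]];print(np.round(R,3),np.mean(R,0))
E
```

```text
[0.58895225 0.25271734 0.126     ] [0.48686684 0.258486   0.126     ] [0.53790954 0.25560167 0.126     ] 0.10224827535409148
[[0.61  0.333 0.057]
 [0.603 0.173 0.057]
 [0.463 0.176 0.057]
 [0.469 0.343 0.057]] [0.53637766 0.25633059 0.057     ]
```

Emit:
{"op": "apply_moves", "data": {"motion": [[1, [0, -0.001, -0.03], 0], [1, [0, -0.001, -0.06], 0], [1, [0, -0.001, -0.09], 0], [1, [0, -0.001, -0.115], 0], [1, [0, -0.001, -0.13], 0], [1, [0, -0.001, -0.136], 0], [1, [0, -0.001, -0.136], 0], [0, [0, -0.001, -0.136], 0], [0, [0, -0.001, -0.136], 0], [0, [0, -0.001, -0.136], 0], [0, [0, -0.001, -0.136], 0], [0, [0, -0.001, -0.136], 0], [0, [0, -0.001, -0.136], 0], [0, [0, -0.001, -0.136], 0], [0, [0, -0.001, -0.136], 0], [0, [0, -0.001, -0.136], 0]], "grip_force": 80}}

```text
time: 4.27
tcp_pos: [0.5363, 0.2546, 0.0963]
eef_rot: [-179.9, -0.1, -3.0]
ft_force: [-1.2, 2.0, 6.4]
width: 0.0128
finger_force: 79.3
```

Emit:
{"op": "apply_moves", "data": {"motion": [[0, [0, 0, 0.003], 0], [0, [0, 0, 0.009], 0], [0, [0, 0, 0.018], 0], [0, [0, 0, 0.029], 0], [0, [0, 0, 0.041], 0], [0, [0, 0, 0.053], 0], [0, [0, 0, 0.065], 0], [0, [0, 0, 0.077], 0], [0, [0, 0, 0.088], 0], [0, [0, 0, 0.096], 0], [0, [0, 0, 0.1], 0], [0, [0, 0, 0.1], 0]]}}

```text
time: 5.27
tcp_pos: [0.5364, 0.2541, 0.1968]
eef_rot: [-180.0, -0.1, -3.0]
ft_force: [0.5, 0.5, -4.4]
width: 0.0124
finger_force: 78.0
```

Run:
```python
from h import *
im=snap('scene','s2');cv2.imwrite('pics/s2c.png',cv2.resize(im[130:310,220:400,::-1],None,fx=3.3,fy=3.3,interpolation=cv2.INTER_CUBIC))
```

```text
(no output)
```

View pics/s2c.png

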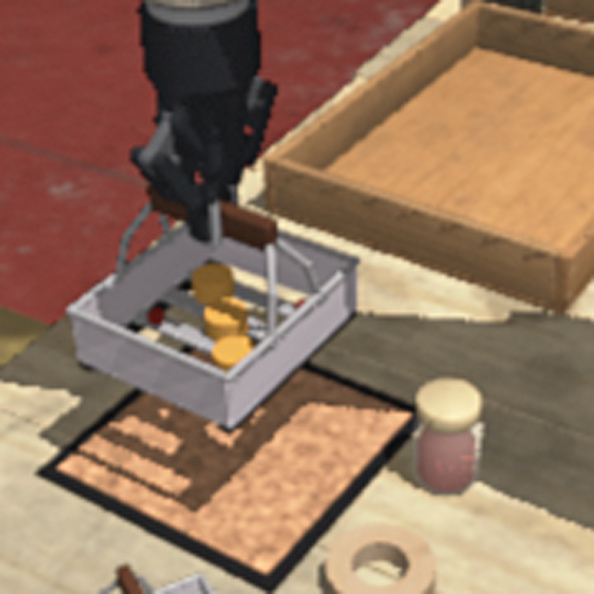

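The sieve hangs level and clear of its mat, with the tablets still aboard. Next I move it to the tray gently.

Emit:
{"op": "apply_moves", "data": {"motion": [[0, [0, -0.005, 0], 0], [0, [0, -0.016, 0], 0], [0, [-0.001, -0.033, 0], 0], [0, [-0.002, -0.056, 0], 0], [0, [-0.002, -0.085, 0], 0], [0, [-0.003, -0.119, 0], 0], [0, [-0.004, -0.152, 0], 0], [0, [-0.005, -0.185, 0], 0], [0, [-0.006, -0.218, 0], 0], [0, [-0.007, -0.251, 0], 0], [0, [-0.008, -0.284, 0], 0], [0, [-0.009, -0.317, 0], 0], [0, [-0.01, -0.35, 0], 0], [0, [-0.011, -0.383, 0], 0], [0, [-0.012, -0.417, 0], 0], [0, [-0.012, -0.446, 0], 0], [0, [-0.013, -0.469, 0], 0], [0, [-0.014, -0.486, 0], 0], [0, [-0.014, -0.497, 0], 0], [0, [-0.014, -0.502, 0], 0]]}}

```text
time: 6.98
tcp_pos: [0.5206, -0.25, 0.1946]
eef_rot: [-180.0, 0.1, -3.1]
ft_force: [-0.7, 0.7, -5.2]
width: 0.013
finger_force: 78.3
```

Emit:
{"op": "apply_moves", "data": {"motion": [[0, [0, 0, -0.003], 0], [0, [0, 0, -0.01], 0], [0, [0, 0, -0.02], 0], [0, [0, 0, -0.031], 0], [0, [0, 0, -0.042], 0], [0, [0, 0, -0.051], 0], [0, [0, 0, -0.057], 0], [0, [0, 0, -0.06], 0], [0, [0, 0, -0.06], 0]]}}

```text
time: 7.73
tcp_pos: [0.5212, -0.2477, 0.1341]
eef_rot: [-179.9, 0.1, -3.0]
ft_force: [0.0, -0.0, -4.9]
width: 0.0129
finger_force: 78.2
```

Emit:
{"op": "apply_moves", "data": {"motion": [[0, [0.001, 0.015, 0], 0], [0, [0.001, 0.028, 0], 0], [0, [0.001, 0.015, 0], 0], [0, [-0.001, -0.015, 0], 0], [0, [-0.001, -0.028, 0], 0], [0, [-0.001, -0.015, 0], 0], [0, [0.001, 0.015, 0], 0], [0, [0.001, 0.028, 0], 0], [0, [0.001, 0.015, 0], 0], [0, [-0.001, -0.015, 0], 0], [0, [-0.001, -0.028, 0], 0], [0, [-0.001, -0.015, 0], 0], [0, [0.001, 0.015, 0], 0], [0, [0.001, 0.028, 0], 0], [0, [0.001, 0.015, 0], 0], [0, [-0.001, -0.015, 0], 0], [0, [-0.001, -0.028, 0], 0], [0, [-0.001, -0.015, 0], 0], [0, [0, 0, 0], 0], [0, [0, 0, 0], 0]]}}

```text
time: 9.4
tcp_pos: [0.5215, -0.245, 0.1349]
eef_rot: [-179.8, 0.1, -3.0]
ft_force: [0.1, 0.1, -4.5]
width: 0.013
finger_force: 79.7
```

```bash
cat > red.py <<'E'
from h import *
import sys
n=sys.argv[1]
for c in ['top','scene']:
    im=snap(c,c+n)
    print(c,[(n2,[(np.round(d['extent']).tolist(),round(d['p'],2)) for d in look_for(c,n2)]) for n2 in('small_0','large_0')])
a=cv2.imread(f'pics/top{n}.png')[160:280,355:505];b=cv2.imread(f'pics/scene{n}.png')[110:230,295:445]
cv2.imwrite(f'pics/c{n}.png',cv2.resize(np.vstack([a,b])[:, :],None,fx=2.5,fy=2.5,interpolation=cv2.INTER_CUBIC) if 0 else cv2.resize(np.hstack([a,b]),None,fx=2.66,fy=2.66,interpolation=cv2.INTER_CUBIC))
E
python3 red.py A
```

```text
top [('small_0', [([282.0, 160.0, 20.0, 13.0], 0.74)]), ('large_0', [([408.0, 223.0, 13.0, 10.0], 0.47)])]
scene [('small_0', [([318.0, 290.0, 36.0, 30.0], 0.25)]), ('large_0', [([369.0, 154.0, 9.0, 6.0], 0.62), ([373.0, 162.0, 6.0, 5.0], 0.38), ([345.0, 127.0, 61.0, 55.0], 0.19)])]
```

View pics/cA.png

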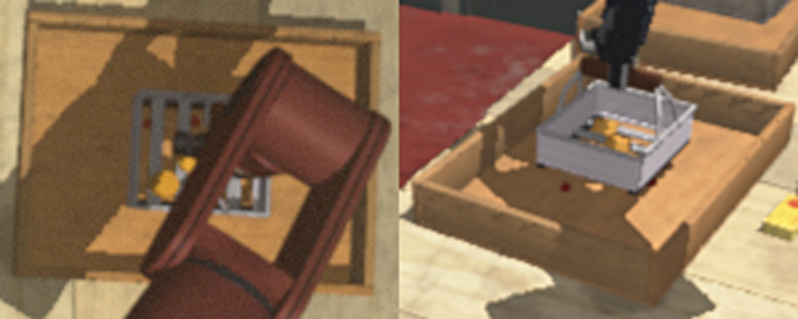

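At least two reds show in the tray, at crop (565,187) and (650,183). Two more are near the sieve's far end. I'll shake more strongly, then check with the wrist camera.

Emit:
{"op": "apply_moves", "data": {"motion": [[0, [0.001, 0.017, 0], 0], [0, [0.001, 0.032, 0], 0], [0, [0.001, 0.016, 0], 0], [0, [-0.001, -0.016, 0], 0], [0, [-0.001, -0.032, 0], 0], [0, [-0.001, -0.016, 0], 0], [0, [0.001, 0.016, 0], 0], [0, [0.001, 0.032, 0], 0], [0, [0.001, 0.016, 0], 0], [0, [-0.001, -0.016, 0], 0], [0, [-0.001, -0.032, 0], 0], [0, [-0.001, -0.016, 0], 0], [0, [0.001, 0.016, 0], 0], [0, [0.001, 0.032, 0], 0], [0, [0.001, 0.016, 0], 0], [0, [-0.001, -0.016, 0], 0], [0, [-0.001, -0.032, 0], 0], [0, [-0.001, -0.016, 0], 0], [0, [0, 0, 0], 0], [0, [0, 0, 0], 0]]}}

```text
time: 11.37
tcp_pos: [0.5213, -0.2448, 0.1346]
eef_rot: [-179.8, 0.1, -3.0]
ft_force: [-0.3, 0.4, -5.0]
width: 0.0129
finger_force: 80.3
```

```bash
cat > red2.py <<'E'
from h import *
import sys
n=sys.argv[1]
w=snap('wrist','w'+n);s=snap('scene','scene'+n);t=snap('top','top'+n)
b=cv2.resize(s[110:230,295:445],(500,400),interpolation=cv2.INTER_CUBIC)
a=cv2.resize(t[160:280,355:505],(300,240),interpolation=cv2.INTER_CUBIC);a=np.vstack([a,np.zeros((160,300,3),np.uint8)])
cv2.imwrite(f'pics/c{n}.png',np.vstack([cv2.resize(w,(800,500))[:420:1][:, :],np.hstack([a,b])[:180]])[:,:,::-1] if 0 else np.vstack([w[:200],cv2.resize(np.hstack([a,b]),(640,320))])[:,:,::-1])
E
python3 red2.py B
```

```text
(no output)
```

View pics/cB.png

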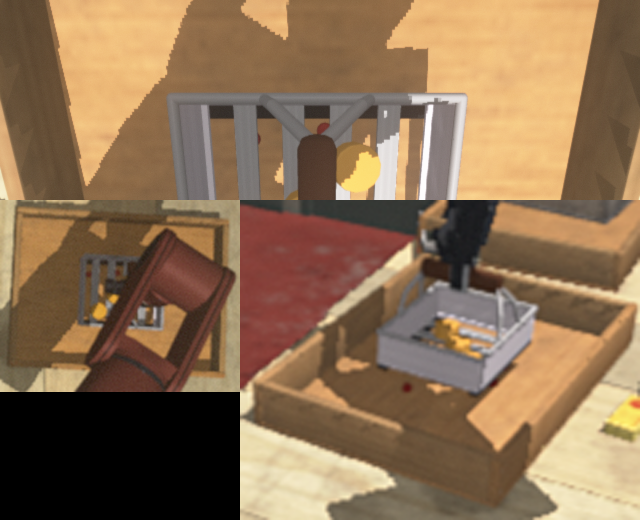

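```bash
cat > blob.py <<'E'
from h import *
import sys
def blobs(im,x0,y0,x1,y1):
    h=cv2.cvtColor(im,cv2.COLOR_RGB2HSV).astype(int)
    m=(((h[...,0]<6)|(h[...,0]>170))&(h[...,1]>150)&(h[...,2]>50)).astype(np.uint8)
    k=np.zeros_like(m);k[y0:y1,x0:x1]=1
    n,l,s,c=cv2.connectedComponentsWithStats(m*k)
    return [(c[i].round(1).tolist(),int(s[i,4])) for i in range(1,n) if s[i,4]>=3]
if __name__=='__main__':
    n=sys.argv[1]; s=get_state();w=snap('wrist','w'+n)
    for c,a in blobs(w,0,0,640,320): print('w',c,a,'tray',wray(*c,.012,s).round(3)[:2],'sieve rel',(wray(*c,s['tcp_pos'][2]-.073,s)-s['tcp_pos']).round(3)[:2])
    im=snap('scene','scene'+n)
    for c,a in blobs(im,295,130,445,230): print('s',c,a,'tray',ray('scene',*c,.01).round(3)[:2],'sieve rel',(ray('scene',*c,s['tcp_pos'][2]-.073)-s['tcp_pos']).round(3)[:2])
E
python3 - <<'E'
from blob import *
print(blobs(cv2.imread('pics/w1.png')[:,:,::-1].copy(),200,60,420,260))
E
python3 blob.py C
```

```text
[([295.5, 123.0], 72), ([265.3, 128.8], 82), ([357.3, 201.2], 71), ([325.7, 206.4], 76)]
w [319.0, 128.5] 71 tray [ 0.569 -0.253] sieve rel [ 0.051 -0.005]
s [305.8, 168.6] 16 tray [ 0.757 -0.18 ] sieve rel [0.184 0.146]
s [296.0, 178.0] 3 tray [ 0.752 -0.109] sieve rel [0.179 0.212]
s [357.2, 179.8] 6 tray [ 0.564 -0.197] sieve rel [0.006 0.13 ]
```

Emit:
{"op": "apply_moves", "data": {"motion": [[0, [0.001, 0.02, 0], 0], [0, [0.002, 0.038, 0], 0], [0, [0.001, 0.019, 0], 0], [0, [-0.001, -0.019, 0], 0], [0, [-0.002, -0.038, 0], 0], [0, [-0.001, -0.019, 0], 0], [0, [0.001, 0.019, 0], 0], [0, [0.002, 0.038, 0], 0], [0, [0.001, 0.019, 0], 0], [0, [-0.001, -0.019, 0], 0], [0, [-0.002, -0.038, 0], 0], [0, [-0.001, -0.019, 0], 0], [0, [0.001, 0.019, 0], 0], [0, [0.002, 0.038, 0], 0], [0, [0.001, 0.019, 0], 0], [0, [-0.001, -0.019, 0], 0], [0, [-0.002, -0.038, 0], 0], [0, [-0.001, -0.019, 0], 0], [0, [0, 0, 0], 0], [0, [0, 0, 0], 0]]}}

```text
time: 13.28
tcp_pos: [0.5214, -0.2457, 0.1348]
eef_rot: [-179.9, 0.1, -3.0]
ft_force: [-0.8, -0.5, -4.8]
width: 0.0127
finger_force: 80.8
```

```bash
sed -i 's/>150)&(h\[...,2\]>50)/>130)\&(h[...,2]>35)/' blob.py; python3 blob.py D
```

```text
w [321.3, 127.9] 78 tray [ 0.569 -0.253] sieve rel [ 0.051 -0.007]
s [309.8, 147.5] 1157 tray [ 0.831 -0.328] sieve rel [0.254 0.006]
s [348.0, 130.6] 13 tray [ 0.773 -0.538] sieve rel [ 0.2   -0.188]
s [344.3, 135.3] 3 tray [ 0.765 -0.49 ] sieve rel [ 0.192 -0.143]
s [357.2, 179.8] 6 tray [ 0.564 -0.197] sieve rel [0.007 0.128]
```

Emit:
{"op": "apply_moves", "data": {"motion": [[0, [0, 0.003, 0.004], 0], [0, [0, 0.01, 0.012], 0], [0, [0, 0.02, 0.022], 0], [0, [0, 0.032, 0.034], 0], [0, [0, 0.044, 0.046], 0], [0, [0, 0.056, 0.058], 0], [0, [0, 0.064, 0.066], 0], [0, [0, 0.069, 0.07], 0], [0, [0, 0.07, 0.07], 0], [0, [0, 0.07, 0.07], 0]]}}

```text
time: 14.22
tcp_pos: [0.5217, -0.1777, 0.2054]
eef_rot: [180.0, -0.0, -2.9]
ft_force: [0.0, 0.4, -3.8]
width: 0.0129
finger_force: 80.8
```

```bash
python3 blob.py E; python3 red2.py F
```

```text
w [327.0, 126.0] 3 tray [ 0.567 -0.192] sieve rel [ 0.052 -0.01 ]
w [396.6, 210.8] 35 tray [ 0.474 -0.262] sieve rel [-0.008 -0.056]
s [309.9, 147.6] 1169 tray [ 0.83  -0.328] sieve rel [0.176 0.059]
s [345.5, 130.0] 4 tray [ 0.785 -0.538] sieve rel [ 0.139 -0.115]
s [344.3, 135.3] 3 tray [ 0.765 -0.49 ] sieve rel [ 0.122 -0.074]
s [363.8, 171.8] 6 tray [ 0.568 -0.257] sieve rel [-0.04   0.118]
s [393.5, 171.5] 4 tray [ 0.479 -0.307] sieve rel [-0.114  0.076]
s [389.4, 177.8] 5 tray [ 0.475 -0.261] sieve rel [-0.117  0.115]
s [357.0, 180.0] 5 tray [ 0.565 -0.196] sieve rel [-0.043  0.168]
```

View pics/cF.png

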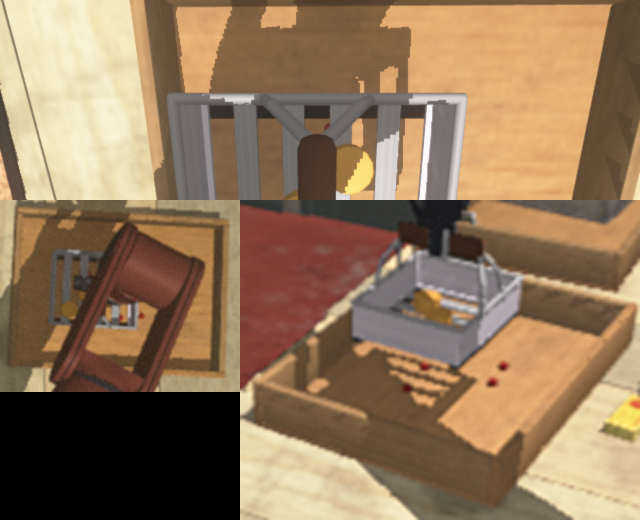

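All four reds lie in the tray, by the scene view at (0.568,-0.257), (0.565,-0.196), (0.475,-0.261) and (0.479,-0.307). The yellow ones are in the sieve, so I carry it back.

Emit:
{"op": "apply_moves", "data": {"motion": [[0, [0, 0.004, 0], 0], [0, [0, 0.013, 0], 0], [0, [0.001, 0.027, 0], 0], [0, [0.001, 0.046, 0], 0], [0, [0.002, 0.07, 0], 0], [0, [0.003, 0.098, 0], 0], [0, [0.004, 0.127, 0], 0], [0, [0.005, 0.156, 0], 0], [0, [0.006, 0.185, 0], 0], [0, [0.007, 0.214, 0], 0], [0, [0.008, 0.243, 0], 0], [0, [0.009, 0.272, 0], 0], [0, [0.01, 0.301, 0], 0], [0, [0.011, 0.33, 0], 0], [0, [0.012, 0.358, 0], 0], [0, [0.013, 0.382, 0], 0], [0, [0.013, 0.401, 0], 0], [0, [0.013, 0.415, 0], 0], [0, [0.013, 0.424, 0], 0], [0, [0.013, 0.428, 0], 0]]}}

```text
time: 16.13
tcp_pos: [0.5341, 0.2514, 0.2052]
eef_rot: [-180.0, 0.0, -2.9]
ft_force: [0.0, 0.2, -4.2]
width: 0.0124
finger_force: 80.8
```

Emit:
{"op": "apply_moves", "data": {"motion": [[0, [0, 0, -0.004], 0], [0, [0, 0, -0.012], 0], [0, [0, 0, -0.023], 0], [0, [0, 0, -0.035], 0], [0, [0, 0, -0.047], 0], [0, [0, 0, -0.059], 0], [0, [0, 0, -0.07], 0], [0, [0, 0, -0.08], 0], [0, [0, 0, -0.088], 0], [0, [0, 0, -0.094], 0], [0, [0, 0, -0.098], 0], [0, [0, 0, -0.101], 0], [0, [0, 0, -0.103], 0], [0, [0, 0, -0.104], 0], [0, [0, 0, -0.104], 0], [0, [0, 0, -0.104], 0]]}}

```text
time: 17.47
tcp_pos: [0.535, 0.25, 0.1017]
eef_rot: [-180.0, -0.0, -3.0]
ft_force: [-0.1, -0.4, -4.3]
width: 0.0132
finger_force: 80.9
```

Run:
```python
from h import *
s=get_state();print(s['tcp_pos'],s['eef_rot'],s['ft_force'])
```

```text
[0.534954   0.25000318 0.10174298] [-1.79983932e+02 -4.15190383e-02 -2.98805141e+00] [-0.07805748 -0.40939745 -4.30443784]
```

Emit:
{"op": "apply_moves", "data": {"motion": [[0, [0, 0, -0.001], 0], [0, [0, 0, -0.002], 0], [0, [0, 0, -0.003], 0], [0, [0, 0, -0.004], 0], [0, [0, 0, -0.0045], 0], [0, [0, 0, -0.005], 0], [0, [0, 0, -0.005], 0], [0, [0, 0, -0.005], 0]]}}

```text
time: 18.13
tcp_pos: [0.5348, 0.2499, 0.0965]
eef_rot: [-180.0, -0.0, -3.0]
ft_force: [0.3, -0.3, -2.2]
width: 0.0128
finger_force: 81.1
```

Emit:
{"op": "apply_moves", "data": {"motion": [[0, [0, 0, -0.0005], 0], [0, [0, 0, -0.0005], 0], [0, [0, 0, -0.001], 0], [0, [0, 0, -0.001], 0]]}}

```text
time: 18.47
tcp_pos: [0.5347, 0.2499, 0.0964]
eef_rot: [180.0, -0.0, -3.0]
ft_force: [-5.2, -2.7, 6.3]
width: 0.0127
finger_force: 82.7
```

Emit:
{"op": "apply_moves", "data": {"motion": [[0.25, [0, 0, 0], 0], [0.3, [0, 0, 0], 0], [0.4, [0, 0, 0], 0], [0.6, [0, 0, 0], 0], [0.8, [0, 0, 0], 0], [1, [0, 0, 0], 0], [1, [0, 0, 0], 0], [1, [0, 0, 0], 0], [1, [0, 0, 0], 0], [1, [0, 0, 0.01], 0], [1, [0, 0, 0.03], 0], [1, [0, 0, 0.06], 0], [1, [0, 0, 0.09], 0], [1, [0, 0, 0.12], 0], [1, [0, 0, 0.15], 0], [1, [0, 0, 0.16], 0], [1, [0, 0, 0.16], 0], [1, [0, 0, 0.16], 0]], "grip_force": 20}}

```text
time: 19.97
tcp_pos: [0.5347, 0.2499, 0.2555]
eef_rot: [-180.0, -0.1, -3.0]
ft_force: [-1.1, -0.1, -0.6]
width: 0.0852
finger_force: 0.0
```

```bash
python3 - <<'E'
from h import *
w=snap('wrist','wG');s=snap('scene','sG')
o=np.hstack([cv2.resize(w[40:280,190:450],(433,400)),cv2.resize(s[120:320,225:445],(367,400))])
cv2.imwrite('pics/cG.png',o[:,:,::-1]);print(get_state()['width'],get_state()['tcp_pos'])
E
python3 blob.py H
```

```text
0.08563012748753437 [0.53357283 0.24952343 0.2530035 ]
s [315.1, 148.0] 837 tray [ 0.811 -0.334] sieve rel [ 0.098 -0.292]
s [344.3, 135.3] 3 tray [ 0.765 -0.49 ] sieve rel [ 0.063 -0.409]
s [301.7, 137.6] 7 tray [ 0.907 -0.389] sieve rel [ 0.171 -0.333]
s [363.8, 172.2] 6 tray [ 0.567 -0.254] sieve rel [-0.087 -0.231]
s [393.5, 171.5] 4 tray [ 0.479 -0.307] sieve rel [-0.154 -0.271]
s [389.4, 177.8] 5 tray [ 0.475 -0.261] sieve rel [-0.156 -0.236]
s [357.4, 179.8] 5 tray [ 0.564 -0.197] sieve rel [-0.089 -0.188]
```

View pics/cG.png

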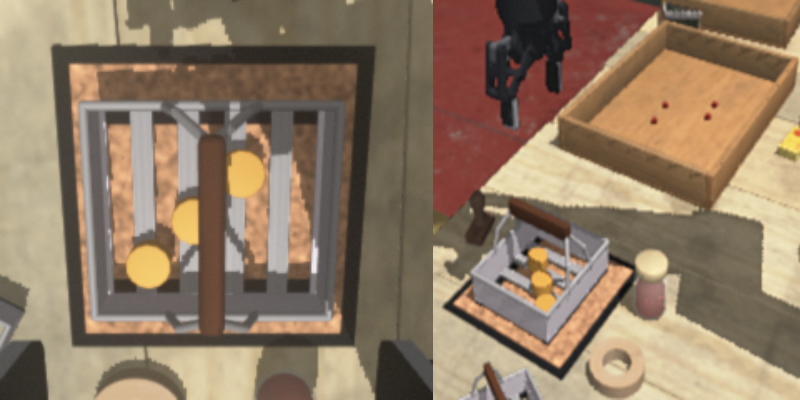

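The four reds are in the tray. The three yellows are in the sieve, which stands flat on its mat with the gripper clear and the bystanders unmoved.

```bash
python3 -c "
from plant import *
print(sign_off())"
```

```text
the job is handed in; nothing more can be done
None
```

The job is handed in: all four small red tablets are in the tray, and the sieve is back flat on its mat with the three yellow ones, finished at about 20 s of the 61 s allowed.

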